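# Latch the four-cavity ice mould shut

### The arm

A 6-joint arm with a two-finger parallel gripper is mounted at the origin on the work surface; the furniture and walls round the work are solid. World frame = base frame: x ahead of the robot, y to its left, z up, the work surface at z = 0. Lengths are in m, angles in degrees, forces in N, time in s.
With the tool pointing down it reaches from about 0.35 to 0.875 m from the base axis. Payload 4.2 kg.
Tool frame: the origin (TCP) lies midway between the tips of the shut fingers; the grasp point (between the pads) lies 19 mm behind it; z points along the fingers, y is the line along which they close (so a half turn about z gives the same grasp; the last joint's range is limited). The gripper opens to 87 mm and grips with 3 to 60 N. Pads are 19 mm wide; open, the fingers measure 117 mm over their backs; the gripper's body (75 mm by 190 mm) begins 51 mm behind the grasp point.
Start: joints at [-53.251, 22.042, 0.453, 0, -68.411, -14.817], TCP at [0.233, -0.58, 0.223] pointing down, gripper open.
Joint ranges: [-179.83, 179.83], [-69.29, 118.12], [-61.27, 80.66], [-181.25, 117.63], [-171.15, -9.14], [-177.46, 177.46]. Speed limits (degrees/s): [159.86, 159.86, 180, 180, 180, 180].

### API

Orientations are given as a 3x3 rotation matrix whose columns are the frame's x, y, z axes.
In Python, from station import r, cams gives the robot as it stands.
- The arm moves only by the tool play_rows, never from a script. Its argument "commands" is text: rows parted by semicolons, each of 6 numbers parted by spaces: the shift along the world's x, y, z normalised to -1 to 1, where 1 is 30 mm, then the turn, a rotation vector about the world's x, y, z normalised to -1 to 1, where 1 is 0.15 rad. A call has 1 to 20 rows; each row shifts and turns the commanded pose from where the row before left it; what a row does not reach is not made up. A row lasts 1/10 s, in which the tool goes at most 50 mm and 8.59 degrees, less where a joint would pass 70% of its speed; a pose out of reach is approached as far as the arm can. A call with a number of a shift or a turn outside -1 to 1 is refused whole. A call with a gripper value outside its range is refused whole. "grip" is the finger opening in mm, from 0 to 87, set as the call begins (left out, the last holds). The fingers move at their own pace and stop on an object; the grip force is fixed at half the most. Time passes only in rows, so rows that do not move let the fingers close. It gives the time, the measured TCP pose, the force, the opening and the grip force at its end, in the units of the state.
- r.sense(): the state, without advancing time (a new reading comes with each control period).
- cams.capture(name): name is "scene" or "side" or "wrist"; returns (picture, depth): 384x512x3 uint8, blue, green, red; 384x512 float32, m along the optical axis (not along the pixel's ray), 0 where there is no reading.
- cams.camera_info(name): a dict with "mtx" (3x3 intrinsics, pixels), "R" (3x3) and "t" (3): a world point X has camera coordinates R X + t. Camera axes: x right, y down, z forward; pixel columns grow to the right and rows downward; lengths in m; the calibration is good to about 2 mm. A picture is of the moment at which its call begins: read the wrist's pose just before it. camera_info takes no time and is no camera call; for the wrist camera it gives the pose at the moment of the call.
- r.finish_job(): hands the job in; it is judged then, once.
The state is a dict: "time_s": time; "joints": joint angles; "joint_velocities": joint speeds; "effort": joint torques, N m; "tcp_pos": TCP position; "ee_rot": TCP orientation; "wrist_force": force on the tool from outside, world axes, zero at the start; "moment": the same for the moment, N m; "gripper_width": opening from 0.0 (shut) to 1.0 (fully open); "gripper_force": force on a finger pad.
Only numpy, scipy, OpenCV 4.12 (cv2) and the standard library are available. Lean on these libraries where they do the work, as an engineer would, in place of code of your own. Each camera call takes 0.05 s, during which the arm holds its last target. There are 200 camera calls.

### The job

Clamp the larger ice mould (the one with four cavities along its seam) shut with its draw latch: flip the wire loop over so that its bar drops behind the hook of the keeper, then push the lever over and down until it snaps flat and has drawn the two halves together. Leave the latch closed and do not touch the smaller two-cavity mould.

Things in the scene. Friction and masses are not known exactly. Their poses are not given: they have to be found in the camera images.
- big: Larger split ice mould, steel halves on a darker plate, 152 mm (y) x 176 mm (x), top at 50 mm; it stands firm. Four cavities 15 mm (y) x 26 mm (x) along the seam, two each side of the latch. Origin: centre of its underside. z up; x runs along the latch, square to the seam, from the fixed half with the lever (-x) to the sliding half with the keeper (+x).
- big_pin (a point): The lever's pin, along the mould's y, 61 mm above the worktop at x = -25 mm of the mould. The lever is 66 mm long from the pin, 22 mm wide, 5 mm thick. A wire loop pivots on the lever 20 mm from the pin; it is 81 mm long to its end bar, 44 mm wide, and straddles lever and keeper.
- big_bar (a point): Centre of the loop's end bar, a rod 8 mm thick, 44 mm long along the mould's y. At the start the loop stands up, leaning a little to -x on a stop, its bar 90 to 100 mm above the pin, 15 to 40 mm to -x of it and at least 20 mm above the lever's end. The loop turns freely: pushed to +x past upright (bar 15 mm beyond the pin) it falls over by its own weight and the bar lands just beyond the keeper's hook.
- big_tip (a point): Point on the lever's face, mid-width, 55 mm from the pin and 11 mm short of the lever's end. The face is the side that looks to +x of the mould while the lever stands and up when it is closed; it lies 5.5 mm off the line from the pin along the lever. Closed, this point is 55 mm to -x of the pin and 5.5 mm above it.
- big_keeper (a point): Where the bar's centre sits when hooked, in the keeper on the sliding half (axes as the mould's). The hook is a post 20 mm wide, its face 4 mm to -x of this point, its top 21 mm above the mould's top, with a lip that reaches 6 mm to +x over the bar; open toward +x. Its foot plate lies 5 mm below this point.
- big_lever (a joint): Lever angle, rad: 0 = closed flat, pointing to -x; 1.57 = upright; starts at 1.7 to 1.9, tilted past upright to +x; stop at 1.95. Light friction holds it. With the loop hooked, pushing its face over to -x and down takes up to about 4 N near the end; below about 0.24 it is over centre and the loop's pull keeps it shut.
- big_seam (a joint): Gap between the halves, m: 0.006 = open (start), 0 = shut. A spring holds them apart (12 N open, 21 N shut); only the hooked loop can draw them together. With the latch closed it stands at 0 to 2 mm.
- small: Smaller ice mould, a bystander not to be touched: same latch, also open, but 110 mm (y) x 176 mm (x) with two cavities; rigid, fixed. Origin: centre of its underside, axes as the larger mould's; its raised loop reaches 165 mm above the worktop.

How it is judged (in metres and radians):
On the way:
1. the loop's bar is down behind the keeper's hook (z of big_bar in the frame of big_keeper between -0.008 and 0.006 m and x of big_bar in the frame of big_keeper above -0.006 m and distance between big_bar and big_keeper below 0.025 m), for 0.1 s.
At the end, for the whole second after the job is handed in: The big mould's lever is closed (within 0.15 rad of flat), the gap between the halves is under 3 mm, and the loop's bar sits in the keeper (within 8 mm of its seat) (value of joint big_lever below 0.15 rad and value of joint big_seam below 0.003 m and distance between big_bar and big_keeper below 0.008 m); the robot touches nothing.
It fails at once if the smaller mould is touched or pushed (more than 2 N) (contact force between any of the arm, the fingers and small above 2 N).
It also fails if it takes over 32 s, if anything falls off the work surface, if the arm or the gripper's body presses on something with over 40 N, if the wrist force passes 120 N, or if a joint passes its speed limit or range.

## Working session

There is one attempt and no reset: what is moved stays moved. The work goes in short steps, Python scripts to look and compute and a tool call to move; the robot and the scene stay as the last step left them, time stands still between calls to the robot, and variables do not carry over. Pictures are saved under pics/ and viewed, at most 10 in all, crops included, and the job is handed in when it is done.

Besides the shell and the picture viewer there is one more tool, called after "Call:" in YAML: its name, and indented under it one key for each argument. play_rows: Moves the arm, as the interface text tells. Scaled input: -1 to 1 covers 30 mm each way for a shift and 0.15 rad each way for a turn. Its arguments: {"type":"object","properties":{"commands":{"type":"string"},"grip":{"type":"number"}},"required":["commands"]}

```bash
mkdir -p pics; ls; python3 - <<'E'
from station import r,cams
import cv2,numpy as np
s=r.sense();print(s['time_s'],s['tcp_pos'],np.round(s['ee_rot'],3).tolist())
for n in('scene','side'):
    i=cams.camera_info(n);p,d=cams.capture(n);cv2.imwrite(f'pics/{n}0.png',p);np.savez(f'{n}0.npz',d=d,p=p,**i);print(n,i['mtx'].round(1).tolist(),(-i['R'].T@i['t']).round(3),i['R'].round(2).tolist())
E
```

```text
pics
0.0 [ 0.23326203 -0.57920483  0.22146893] [[-0.928, -0.373, -0.001], [-0.373, 0.928, 0.002], [0.0, 0.002, -1.0]]
scene [[408.2, 0.0, 255.4], [0.0, 408.2, 193.6], [0.0, 0.0, 1.0]] [-0.052 -0.583  0.559] [[0.66, -0.75, 0.01], [-0.42, -0.38, -0.83], [0.62, 0.54, -0.56]]
side [[392.6, 0.0, 253.9], [0.0, 392.6, 187.4], [0.0, 0.0, 1.0]] [0.794 0.145 0.821] [[-0.64, 0.77, 0.01], [0.67, 0.57, -0.48], [-0.38, -0.3, -0.88]]
```

```bash
python3 -c "
import cv2,numpy as np
a=cv2.imread('pics/scene0.png');b=cv2.imread('pics/side0.png')
cv2.imwrite('pics/s1.png',cv2.resize(a,(800,600)));cv2.imwrite('pics/d1.png',cv2.resize(b,(800,600)))"
```

```text
(no output)
```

View pics/s1.png

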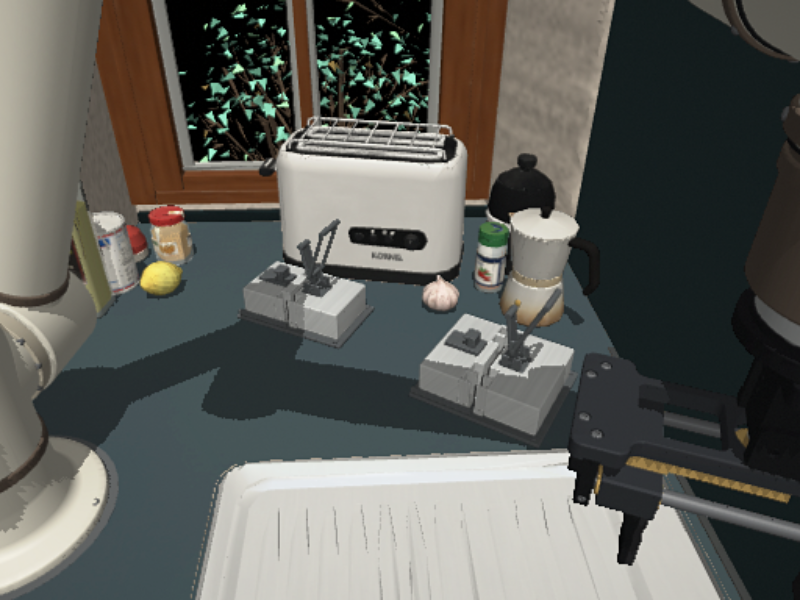

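View pics/d1.png

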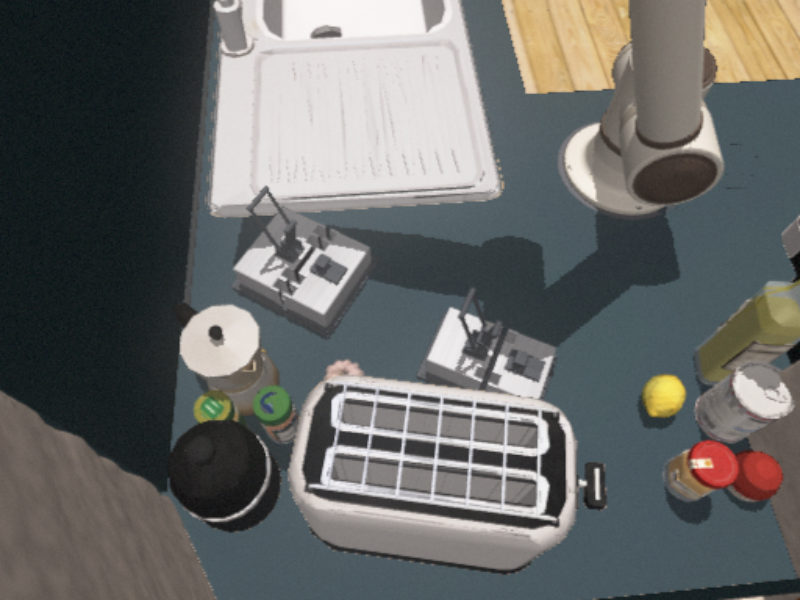

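The larger mould, with four notches along its seam, is at about (495,370) in the enlarged scene view and (303,262) in the side view. Its lever and raised loop lean toward the outer (right in scene) side. The small mould is at (305,300) in scene and (487,350) in side.

```bash
cat > h.py <<'E'
import numpy as np,cv2
def cloud(f):
    z=np.load(f);d=z['d'];v,u=np.mgrid[:d.shape[0],:d.shape[1]]
    K=z['mtx'];c=np.stack([(u-K[0,2])/K[0,0]*d,(v-K[1,2])/K[1,1]*d,d],-1)
    X=(c-z['t'])@z['R'];X[d<=0]=np.nan
    return X
E
python3 - <<'E'
from h import *
for n,(u0,v0,u1,v1) in {'scene':(260,180,372,290),'side':(145,115,240,220)}.items():
    X=cloud(n+'0.npz')[v0:v1,u0:u1].reshape(-1,3);X=X[np.isfinite(X).all(1)]
    t=X[(abs(X[:,2]-.05)<.006)]
    # keep main cluster
    m=np.median(t[:,:2],0);t=t[np.linalg.norm(t[:,:2]-m,axis=1)<.14]
    print(n,len(t),np.median(t[:,2]),cv2.minAreaRect((t[:,:2]*1000).astype(np.float32)))
    h=X[(X[:,2]>.062)&(np.linalg.norm(X[:,:2]-m,axis=1)<.16)]
    h=h[np.argsort(h[:,2])][::-1]
    print(len(h));print(h[::max(1,len(h)//40)].round(3).tolist())
E
```

```text
scene 2853 0.05031981677570887 ((506.27972412109375, -265.5663146972656), (135.4888458251953, 157.74554443359375), 11.55169677734375)
560
[[0.516, -0.321, 0.161], [0.511, -0.322, 0.159], [0.499, -0.327, 0.159], [0.496, -0.327, 0.158], [0.512, -0.323, 0.157], [0.539, -0.318, 0.154], [0.496, -0.318, 0.148], [0.496, -0.318, 0.139], [0.494, -0.312, 0.131], [0.518, -0.272, 0.126], [0.518, -0.274, 0.125], [0.497, -0.273, 0.124], [0.533, -0.298, 0.121], [0.519, -0.275, 0.118], [0.515, -0.275, 0.115], [0.517, -0.276, 0.112], [0.494, -0.306, 0.11], [0.513, -0.278, 0.106], [0.493, -0.302, 0.104], [0.493, -0.298, 0.101], [0.494, -0.296, 0.098], [0.527, -0.288, 0.094], [0.499, -0.28, 0.091], [0.522, -0.286, 0.089], [0.492, -0.296, 0.088], [0.515, -0.281, 0.085], [0.49, -0.291, 0.083], [0.5, -0.281, 0.079], [0.491, -0.236, 0.074], [0.503, -0.233, 0.072], [0.496, -0.228, 0.072], [0.519, -0.29, 0.071], [0.493, -0.237, 0.07], [0.522, -0.29, 0.069], [0.498, -0.297, 0.068], [0.501, -0.286, 0.067], [0.498, -0.291, 0.066], [0.528, -0.294, 0.065], [0.518, -0.287, 0.064], [0.5, -0.236, 0.063]]
side 2635 0
[... 417 characters left out ...]
3, -0.217, 0.152], [0.652, -0.219, 0.151], [0.661, -0.217, 0.151], [0.653, -0.187, 0.151], [0.657, -0.202, 0.15], [0.652, -0.207, 0.15], [0.654, -0.236, 0.149], [0.537, -0.312, 0.148], [0.534, -0.311, 0.142], [0.534, -0.307, 0.134], [0.498, -0.312, 0.129], [0.509, -0.279, 0.126], [0.5, -0.31, 0.125], [0.511, -0.273, 0.123], [0.536, -0.3, 0.118], [0.655, -0.187, 0.114], [0.518, -0.274, 0.11], [0.522, -0.277, 0.104], [0.498, -0.303, 0.1], [0.531, -0.292, 0.096], [0.534, -0.29, 0.09], [0.515, -0.279, 0.086], [0.531, -0.286, 0.083], [0.522, -0.286, 0.076], [0.504, -0.227, 0.072], [0.5, -0.227, 0.072], [0.512, -0.234, 0.071], [0.493, -0.225, 0.069], [0.503, -0.223, 0.067], [0.504, -0.288, 0.065]]
```

Call:
play_rows:
  commands: "0.825 0.567 0 0 0 -0.101;0.825 0.567 0 0 0 -0.101;0.825 0.567 0 0 0 -0.101;0.825 0.567 0 0 0 -0.101;0.825 0.567 0 0 0 -0.101;0.825 0.567 0 0 0 -0.101;0.825 0.567 0 0 0 -0.101;0.825 0.567 0 0 0 -0.101;0.825 0.567 0 0 0 -0.101;0.825 0.567 0 0 0 -0.101;0.825 0.567 0 0 0 -0.101;0.825 0.567 0 0 0 -0.101;0 0 0 0 0 0;0 0 0 0 0 0;0 0 0 0 0 0"
  grip: 0

```text
time_s: 1.6
tcp_pos: [0.5232, -0.3687, 0.2182]
ee_rot: [[-0.98, -0.198, -0.019], [-0.199, 0.98, 0.016], [0.016, 0.019, -1.0]]
wrist_force: [-14.6, 19.4, 0.2]
gripper_width: 0.005
gripper_force: 0.0
```

```bash
python3 - <<'E'
from station import r,cams
import cv2,numpy as np
from h import *
s=r.sense();print(s['time_s'],s['tcp_pos'],np.round(s['ee_rot'],3).tolist())
out=[]
for n in('wrist','side'):
    i=cams.camera_info(n);p,d=cams.capture(n);np.savez(n+'1.npz',d=d,p=p,**i);out.append(p)
cv2.imwrite('pics/w2.png',cv2.resize(np.hstack(out),(800,300)))
X=cloud('wrist1.npz').reshape(-1,3);X=X[np.isfinite(X).all(1)]
M=np.array([[-.199,.98],[-.98,-.199]])
c=np.array([.508,-.2665]);L=np.c_[(X[:,:2]-c)@M.T,X[:,2]]
t=L[(abs(L[:,2]-.05)<.004)&(abs(L[:,:2])<.12).all(1)]
print(len(t),cv2.minAreaRect((t[:,:2]*1000).astype(np.float32)) if len(t)>20 else'',t.min(0) if len(t) else '')
b=L[(L[:,2]>.145)&(L[:,2]<.17)&(abs(L[:,:2])<.1).all(1)]
print(len(b),b.min(0) if len(b) else '',b.max(0) if len(b) else '')
X=X=cloud('scene0.npz')[150:220,150:250].reshape(-1,3);L=X[(X[:,2]>.13)&(X[:,2]<.17)&(X[:,1]<.2)];print('small',np.median(L,0))
E
```

```text
1.6 [ 0.52317708 -0.36865741  0.21818696] [[-0.98, -0.198, -0.019], [-0.199, 0.98, 0.016], [0.016, 0.019, -1.0]]
11867 ((1.0366363525390625, 2.788238525390625), (128.769775390625, 157.92132568359375), 89.62698364257812) [-0.0779651  -0.06210706  0.04600044]
413 [-0.05800908  0.00101392  0.14523611] [-0.0465297   0.02397097  0.1613669 ]
small [ 0.44453763 -0.00821007  0.14145491]
```

View pics/w2.png

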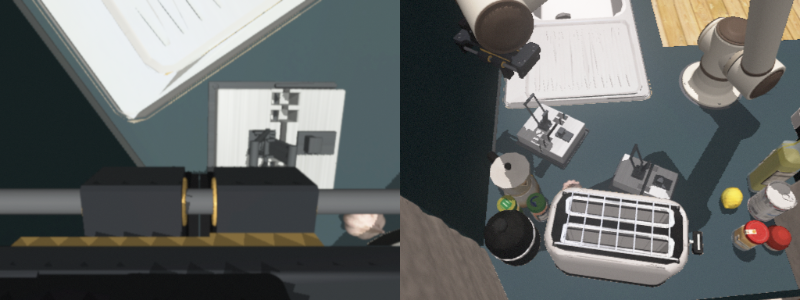

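The wrist view shows the mould to the right of the fingers, with its latch at about (285,145). The side view shows both moulds untouched. The wrist force of about 24 N and the 7 mm lag suggest the gripper is touching something, so I'm checking for a wall.

```bash
python3 - <<'E'
from station import r,cams
from h import *
s=r.sense();print(s['time_s'],s['tcp_pos'],s['wrist_force'],s['moment'])
X=cloud('scene0.npz')
for v,u in [(20,420),(60,440),(100,420),(150,400),(60,480),(200,400),(240,380),(150,450),(230,450),(330,440),(130,360),(250,376)]: print(v,u,X[v,u].round(3))
X=cloud('side0.npz')
print('side')
for v,u in [(50,50),(150,50),(250,50),(100,100),(100,125),(200,100),(150,110),(300,50),(200,115)]: print(v,u,X[v,u].round(3))
E
```

```text
1.7 [ 0.52318531 -0.36863255  0.21817771] [-14.67205573  21.08774732   0.22846231] [ 4.00000729  3.02332734 -0.2644815 ]
20 420 [ 0.751 -0.282  0.404]
60 440 [ 0.674 -0.359  0.362]
100 420 [ 0.695 -0.336  0.28 ]
150 400 [ 0.72  -0.313  0.157]
60 480 [ 0.597 -0.437  0.394]
200 400 [ 0.681 -0.351  0.067]
240 380 [ 0.215 -0.491  0.335]
150 450 [ 0.598 -0.435  0.249]
230 450 [ 0.55  -0.483  0.138]
330 440 [ 0.475 -0.532 -0.001]
130 360 [ 0.862 -0.148  0.1  ]
250 376 [ 0.202 -0.494  0.334]
side
50 50 [ 0.622 -0.415  0.377]
150 50 [ 0.73  -0.306  0.322]
250 50 [ 0.831 -0.207  0.269]
100 100 [ 0.562 -0.474  0.165]
100 125 [ 0.462 -0.575  0.005]
200 100 [ 0.711 -0.327  0.099]
150 110 [ 0.611 -0.424  0.076]
300 50 [ 0.871 -0.132  0.297]
200 115 [ 0.698 -0.274  0.146]
```

The gripper body touched a diagonal side wall (x − y ≈ 1.034). I'll back off and turn the long side of the gripper nearly parallel to the wall.

Call:
play_rows:
  commands: "-0.36 0.36 0 0 0 0;-0.36 0.36 0 0 0 0;-0.36 0.36 0 0 0 0;-0.36 0.36 0 0 0 0;0 0 0 0 0 -0.78;0 0 0 0 0 -0.78;0 0 0 0 0 -0.78;0 0 0 0 0 -0.78;0 0 0 0 0 -0.78;0 0 0 0 0 -0.78;0 0 0 0 0 -0.78;0 0 0 0 0 -0.78;0 0 0 0 0 -0.78;0 0 0 0 0 -0.78;0 0 0 0 0 -0.78;0 0 0 0 0 -0.78;0 0 0 0 0 0;0 0 0 0 0 0"

```text
time_s: 3.5
tcp_pos: [0.4871, -0.3323, 0.2222]
ee_rot: [[-0.362, 0.932, -0.001], [0.932, 0.362, 0.0], [0.001, -0.001, -1.0]]
wrist_force: [-0.5, -0.1, 0.1]
gripper_width: 0.002
gripper_force: 0.0
```

Call:
play_rows:
  commands: "0.64 -0.34 0 0 0 0;0.64 -0.34 0 0 0 0;0 0 0 0 0 0;0 0 -0.83 0 0 0;0 0 -0.83 0 0 0;0 0 -0.83 0 0 0;0 0 0 0 0 0;0 0 0 0 0 0"

```text
time_s: 4.3
tcp_pos: [0.5255, -0.353, 0.1482]
ee_rot: [[-0.361, 0.933, -0.001], [0.933, 0.361, -0.0], [-0.0, -0.001, -1.0]]
wrist_force: [-0.2, 0.2, 0.1]
gripper_width: 0.005
gripper_force: 0.0
```

Call:
play_rows:
  commands: "-0.033 0.164 0 0 0 0;-0.033 0.164 0 0 0 0;-0.033 0.164 0 0 0 0;-0.033 0.164 0 0 0 0;-0.033 0.164 0 0 0 0;-0.033 0.164 0 0 0 0;-0.033 0.164 0 0 0 0;-0.033 0.164 0 0 0 0;-0.033 0.164 0 0 0 0;-0.033 0.164 0 0 0 0;-0.033 0.164 0 0 0 0;-0.033 0.164 0 0 0 0;-0.033 0.164 0 0 0 0;-0.033 0.164 0 0 0 0;-0.033 0.164 0 0 0 0;0 0 0 0 0 0;0 0 0 0 0 0;0 0 0 0 0 0"

```text
time_s: 6.1
tcp_pos: [0.5109, -0.2791, 0.1479]
ee_rot: [[-0.359, 0.933, 0.0], [0.933, 0.359, -0.0], [-0.0, 0.0, -1.0]]
wrist_force: [-0.4, 0.7, -1.0]
gripper_width: 0.004
gripper_force: 0.0
```

```bash
python3 - <<'E'
from station import r,cams
from h import *
s=r.sense();print(s['time_s'],s['tcp_pos'],s['wrist_force'])
o=[]
for n,(u,v) in {'scene':(250,150),'side':(130,100)}.items():
    i=cams.camera_info(n);p,d=cams.capture(n);np.savez(n+'2.npz',d=d,p=p,**i);o.append(cv2.resize(p[v:v+150,u:u+130],(390,450)))
cv2.imwrite('pics/c3.png',np.hstack(o))
E
```

```text
6.1 [ 0.51087458 -0.27912062  0.14785533] [-0.42024939  0.70102197 -0.95238451]
```

View pics/c3.png

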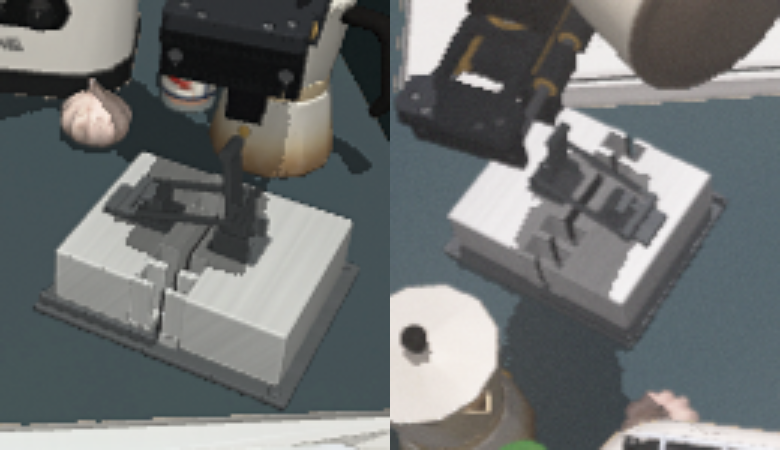

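The loop has fallen over and its bar lies around the keeper: about (120,205) in the left crop and (648,230) in the right crop. The lever still stands.

```bash
python3 - <<'E'
from h import *
c=np.array([.508,-.2665]);M=np.array([[-.199,.98],[-.98,-.199]])
for n in('scene','side'):
    X=cloud(n+'2.npz').reshape(-1,3);X=X[np.isfinite(X).all(1)]
    L=np.c_[(X[:,:2]-c)@M.T,X[:,2]]
    k=L[(L[:,2]>.056)&(L[:,2]<.085)&(L[:,0]>0.005)&(L[:,0]<.09)&(abs(L[:,1])<.04)]
    for a in np.arange(.0,.09,.006):
        q=k[(k[:,0]>=a)&(k[:,0]<a+.006)]
        if len(q):print(n,round(a,3),len(q),q[:,1:].min(0).round(3),q[:,1:].max(0).round(3))
    l=L[(L[:,2]>.085)&(L[:,2]<.145)&(abs(L[:,0])<.06)&(abs(L[:,1])<.015)]
    print('lever',l[np.argsort(-l[:,2])][::max(1,len(l)//8)].round(3).tolist())
X=cloud('scene0.npz');T=X[75:180,185:300].reshape(-1,3);T=T[(T[:,2]>.1)&(T[:,0]<.9)&(T[:,0]>.55)];print('toaster',np.percentile(T,[1,50,99],axis=0).round(3).tolist())
E
```

```text
scene 0.0 4 [-0.019  0.072] [0.022 0.077]
scene 0.006 15 [-0.019  0.072] [0.023 0.077]
scene 0.012 18 [-0.02   0.069] [0.025 0.075]
scene 0.018 19 [-0.019  0.056] [0.023 0.073]
scene 0.024 31 [-0.02   0.056] [0.023 0.072]
scene 0.03 64 [-0.02   0.056] [0.023 0.073]
scene 0.036 41 [-0.018  0.056] [0.023 0.072]
scene 0.042 31 [-0.017  0.056] [0.022 0.074]
scene 0.048 35 [-0.021  0.056] [0.023 0.066]
scene 0.054 40 [-0.022  0.057] [0.024 0.066]
scene 0.06 12 [-0.012  0.056] [0.017 0.059]
scene 0.066 17 [-0.012  0.056] [0.015 0.059]
lever [[-0.007, -0.003, 0.127], [-0.007, 0.005, 0.125], [-0.011, -0.001, 0.121], [-0.01, 0.01, 0.113], [-0.012, -0.002, 0.107], [-0.013, 0.002, 0.1], [-0.013, 0.012, 0.092], [-0.019, 0.009, 0.088]]
side 0.0 3 [-0.019  0.075] [0.021 0.076]
side 0.006 14 [-0.022  0.07 ] [0.02  0.077]
side 0.012 13 [-0.023  0.072] [0.02  0.075]
side 0.018 22 [-0.022  0.056] [0.021 0.075]
side 0.024 19 [-0.022  0.059] [0.02  0.073]
side 0.03 42 [-0.022  0.056] [0.02  0.074]
side 0.036 43 [-0.023  0.056] [0.021 0.075]
side 0.042 50 [-0.022  0.056] [0.021 0.074]
side 0.048 34 [-0.022  0.06 ] [0.021 0.067]
side 0.054 52 [-0.023  0.056] [0.02  0.067]
side 0.06 21 [-0.015  0.056] [0.014 0.058]
side 0.066 11 [-0.017  0.056] [0.013 0.06 ]
lever [[-0.01, -0.007, 0.128], [-0.01, 0.009, 0.126], [-0.006, -0.006, 0.125], [-0.007, -0.008, 0.123], [-0.009, 0.007, 0.114], [-0.011, -0.008, 0.105], [-0.011, -0.009, 0.098], [-0.013, -0.004, 0.091], [-0.022, -0.012, 0.087]]
toaster [[0.552, -0.067, 0.102], [0.621, 0.024, 0.185], [0.879, 0.281, 0.225]]
```

Call:
play_rows:
  commands: "0 0 0.83 0 0 0;0 0 0.83 0 0 0;0 0 0.83 0 0 0;-0.022 0.103 0 0 0 0.776;-0.022 0.103 0 0 0 0.776;-0.022 0.103 0 0 0 0.776;-0.022 0.103 0 0 0 0.776;-0.022 0.103 0 0 0 0.776;-0.022 0.103 0 0 0 0.776;-0.022 0.103 0 0 0 0.776;-0.022 0.103 0 0 0 0.776;-0.022 0.103 0 0 0 0.776;-0.022 0.103 0 0 0 0.776;-0.022 0.103 0 0 0 0.776;-0.022 0.103 0 0 0 0.776;0 0 0 0 0 0;0 0 0 0 0 0"

```text
time_s: 7.9
tcp_pos: [0.5029, -0.2421, 0.2226]
ee_rot: [[-0.982, -0.19, 0.0], [-0.19, 0.982, -0.0], [-0.0, -0.0, -1.0]]
wrist_force: [-1.0, 0.3, -1.2]
gripper_width: 0.006
gripper_force: 0.0
```

Call:
play_rows:
  commands: "0 0 -0.92 0 0 0;0 0 -0.92 0 0 0;0 0 -0.92 0 0 0;0 0 -0.92 0 0 0;0 0 0 0 0 0;0.033 -0.163 0.01 0 0 0;0.033 -0.163 0.01 0 0 0;0.033 -0.163 0.01 0 0 0;0.033 -0.163 0.01 0 0 0;0.033 -0.163 0.01 0 0 0;0.033 -0.163 0.01 0 0 0;0.031 -0.151 -0.004 0 0 0;0.031 -0.151 -0.004 0 0 0;0.031 -0.151 -0.004 0 0 0;0.029 -0.145 -0.043 0 0 0;0.029 -0.145 -0.043 0 0 0;0.029 -0.145 -0.043 0 0 0;0 0 0 0 0 0"

```text
time_s: 9.7
tcp_pos: [0.5142, -0.2981, 0.1094]
ee_rot: [[-0.981, -0.192, -0.0], [-0.192, 0.981, 0.0], [0.0, 0.0, -1.0]]
wrist_force: [-0.5, 1.9, 1.3]
gripper_width: 0.002
gripper_force: 0.9
```

```bash
python3 - <<'E'
from station import r,cams
from h import *
s=r.sense();print(s['time_s'],s['tcp_pos'],s['wrist_force'])
o=[]
for n,(u,v) in {'scene':(250,150),'side':(130,100)}.items():
    i=cams.camera_info(n);p,d=cams.capture(n);np.savez(n+'3.npz',d=d,p=p,**i);o.append(cv2.resize(p[v:v+150,u:u+130],(390,450)))
cv2.imwrite('pics/c4.png',np.hstack(o))
E
```

```text
9.7 [ 0.51424448 -0.29813084  0.10940647] [-0.49836741  1.93910514  1.33242574]
```

View pics/c4.png

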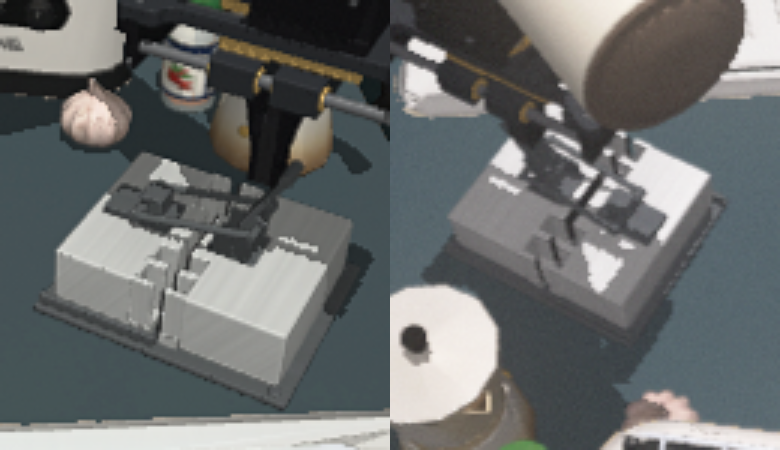

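The lever is leaning over at about (290,175) in the left crop, with the fingers on its face and the loop still hooked. I'll continue along the arc.

Call:
play_rows:
  commands: "0.026 -0.13 -0.081 0 0 0;0.026 -0.13 -0.081 0 0 0;0.026 -0.13 -0.081 0 0 0;0.021 -0.105 -0.112 0 0 0;0.021 -0.105 -0.112 0 0 0;0.021 -0.105 -0.112 0 0 0;0.011 -0.054 -0.103 0 0 0;0.011 -0.054 -0.103 0 0 0;0.011 -0.054 -0.103 0 0 0;0.011 -0.054 -0.103 0 0 0;0 0 0 0 0 0"

```text
time_s: 10.9
tcp_pos: [0.5192, -0.3253, 0.079]
ee_rot: [[-0.981, -0.192, -0.002], [-0.192, 0.981, 0.001], [0.002, 0.001, -1.0]]
wrist_force: [0.7, -0.0, -0.2]
gripper_width: 0.007
gripper_force: 0.0
```

Call:
play_rows:
  commands: "0.01 -0.04 -0.113 0 0 0;0.01 -0.04 -0.113 0 0 0;0.01 -0.04 -0.113 0 0 0;0.01 -0.04 -0.1 0 0 0;0 0 0 0 0 0;0 0 0 0 0 0"

```text
time_s: 11.5
tcp_pos: [0.5212, -0.3304, 0.067]
ee_rot: [[-0.981, -0.193, 0.001], [-0.193, 0.981, -0.0], [-0.0, -0.0, -1.0]]
wrist_force: [0.2, 0.9, 1.4]
gripper_width: 0.004
gripper_force: 0.8
```

Call:
play_rows:
  commands: "0 0 -0.05 0 0 0;0 0 -0.05 0 0 0;0 0 0 0 0 0;0 0 0 0 0 0"

```text
time_s: 11.9
tcp_pos: [0.5213, -0.3304, 0.0667]
ee_rot: [[-0.981, -0.194, 0.001], [-0.194, 0.981, -0.001], [-0.001, -0.001, -1.0]]
wrist_force: [-4.1, 4.4, 13.1]
gripper_width: 0.006
gripper_force: 6.9
```

Call:
play_rows:
  commands: "0 0 0.4 0 0 0;0 0 0.8 0 0 0;-0.2 0.2 0.9 0 0 0;-0.3 0.3 0.9 0 0 0;-0.7 0.1 0.9 0 0 0;-0.9 0.1 0.5 0 0 0;-0.9 0 0 0 0 0;-0.9 0 0 0 0 0;0 0 0 0 0 0;0 0 0 0 0 0"

```text
time_s: 12.9
tcp_pos: [0.4039, -0.3096, 0.1963]
ee_rot: [[-0.981, -0.192, 0.001], [-0.192, 0.981, -0.001], [-0.001, -0.001, -1.0]]
wrist_force: [0.5, 0.5, -0.3]
gripper_width: 0.003
gripper_force: 0.0
```

```bash
python3 - <<'E'
from station import r,cams
from h import *
s=r.sense();print(s['time_s'],s['tcp_pos'],s['wrist_force'])
c=np.array([.508,-.2665]);M=np.array([[-.199,.98],[-.98,-.199]])
o=[]
for n,(u,v) in {'scene':(250,150),'side':(130,100)}.items():
    i=cams.camera_info(n);p,d=cams.capture(n);np.savez(n+'4.npz',d=d,p=p,**i);o.append(cv2.resize(p[v:v+150,u:u+130],(390,450)))
    X=cloud(n+'4.npz').reshape(-1,3);X=X[np.isfinite(X).all(1)]
    L=np.c_[(X[:,:2]-c)@M.T,X[:,2]]
    l=L[(L[:,2]>.054)&(L[:,2]<.12)&(abs(L[:,0])<.1)&(abs(L[:,1])<.015)]
    for a in np.arange(-.1,.08,.01):
        q=l[(l[:,0]>=a)&(l[:,0]<a+.01)]
        if len(q):print(n,round(a,2),len(q),np.median(q[:,2]).round(4),q[:,2].max().round(4))
cv2.imwrite('pics/c5.png',np.hstack(o))
E
```

```text
12.9 [ 0.40388919 -0.30957495  0.1962888 ] [ 0.45565294  0.4910796  -0.31483612]
scene -0.09 39 0.0677 0.0706
scene -0.08 47 0.0668 0.0687
scene -0.07 48 0.0666 0.0682
scene -0.06 47 0.0666 0.0685
scene -0.05 58 0.0667 0.0689
scene -0.04 53 0.0656 0.0681
scene -0.03 51 0.0637 0.0689
scene -0.02 29 0.0642 0.0682
scene -0.01 9 0.0593 0.068
scene -0.0 1 0.0638 0.0638
scene 0.01 8 0.056 0.061
scene 0.02 65 0.0588 0.0718
scene 0.03 59 0.0704 0.0726
scene 0.04 21 0.0696 0.0728
scene 0.05 44 0.0568 0.0585
scene 0.06 28 0.0565 0.059
side -0.09 34 0.0681 0.0705
side -0.08 35 0.0674 0.0699
side -0.07 39 0.0672 0.0705
side -0.06 38 0.0667 0.0697
side -0.05 44 0.0672 0.0692
side -0.04 45 0.0661 0.0702
side -0.03 47 0.0633 0.0689
side -0.02 25 0.0644 0.0686
side -0.01 2 0.0618 0.0688
side -0.0 1 0.0551 0.0551
side 0.01 9 0.0566 0.0583
side 0.02 34 0.0689 0.0736
side 0.03 58 0.0701 0.0736
side 0.04 62 0.0575 0.0718
side 0.05 48 0.057 0.0602
side 0.06 25 0.0559 0.0592
```

View pics/c5.png

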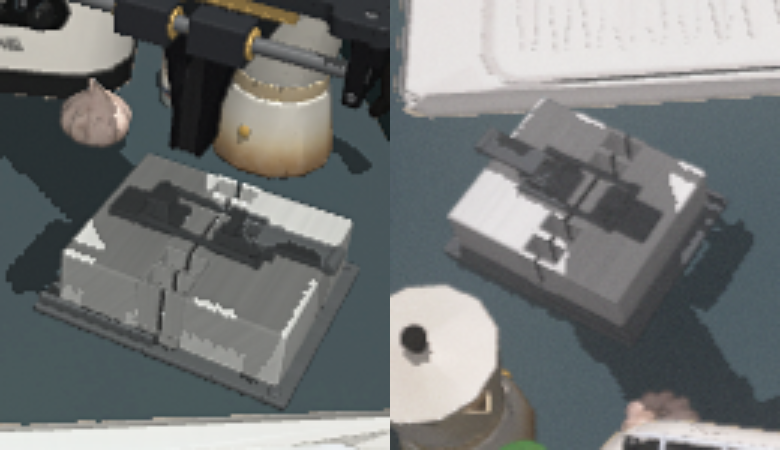

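The lever lies flat: its face is at 67 mm all along. The loop is hooked at about (120,205) in the left crop, the seam has closed, and the arm is clear.

```bash
python3 -c "
from station import r
print(r.finish_job())"
```

```text
the job is handed in; nothing more can be done
None
```

The larger mould is clamped shut: the loop is hooked in the keeper, the lever is flat, the seam looks closed in the pictures, and I never moved near the small mould. The job was handed in at about 13 s (no verdict was returned); early on, the gripper body pressed a side wall with about 25 N, below the 40 N limit.

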